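# Fetch the screw jar from behind the cans

### The arm

A 6-joint arm with a two-finger parallel gripper is mounted at the origin on a cart in front of the work surface, level with it; the furniture and walls round the work are solid. World frame = base frame: x ahead of the robot, y to its left, z up, the work surface at z = 0. Lengths are in m, angles in rad, forces in N, time in s.
With the tool pointing down it reaches from about 0.275 to 0.75 m from the base axis. Payload 10.2 kg.
Tool frame: the origin (TCP) lies at the very end of the fingers, on their centre line; the grasp point (between the pads) lies 19 mm behind it (manip.grip_depth is the distance from the TCP to the grasp point, in m); z points along the fingers, y is the direction in which the jaws open and shut (so a half turn about z gives the same grasp; the last joint's range is limited). The gripper opens to 88 mm and grips with 3 to 60 N. Pads are 18 mm wide; open, the fingers measure 123 mm over their backs; the gripper's body (75 mm by 187 mm) begins 45 mm behind the grasp point.
Start: joints at [1.004, 0.313, 1.498, -0, 1.331, -0.223], TCP at [0.177, 0.494, 0.214] pointing down, gripper open.
Joint ranges: [-2.94, 2.94], [-0.97, 2.17], [0.19, 2.56], [-1.23, 4.37], [0.02, 3.11], [-2.88, 2.88]. Speed limits (rad/s): [2.39, 2.39, 3.01, 3.14, 3.14, 3.14].

### API

Orientations are given as a unit quaternion [w, x, y, z].
In Python, from station import manip, read_state, viewer gives the robot as it stands. The module is installed in compiled form; this text tells all that it offers. Calls block until the motion is done:
- manip.reach(position, orientation): joint-space move of the TCP to a pose.
- manip.move_linear(position, ori=None, vel=0.15): straight line of the TCP; ori=None keeps the orientation; vel is the mean speed in m/s.
- manip.move_joints(angles): joint-space move.
- manip.gripper_to(opening, force=None): opening from 0.0 (shut) to 1.0 (fully open); force is the grip in N (None keeps the last); returns when the fingers have stopped.
- manip.dwell(seconds).
- manip.solve_ik(position, orientation): joint angles nearest the present ones, or None.
- read_state(): the state.
- viewer.get_image(name): name is "scene" or "top"; returns the picture (480x640x3 uint8, blue, green, red); there is no depth.
- viewer.calibration(name): a dict with "camera_matrix" (3x3 intrinsics, pixels), "R" (3x3) and "t" (3): a world point X has camera coordinates R X + t. Camera axes: x right, y down, z forward; pixel columns grow to the right and rows downward; lengths in m; the calibration is good to about 2 mm. A picture is of the moment at which its call begins. calibration takes no time and is no camera call.
A pose or a line that the arm cannot do raises manip.IKError and nothing moves.
- manip.hand_in(): hands the job in, once; it reports no verdict.
Trained networks look in the newest picture that a camera, given by its name, has taken for a name from the list of things; names that differ only in an ending like _2 or _b are one class to them, and where a whole thing is asked for, a point or a joint stands for the part that bears it (a point fixed in the world has none). Each returns a list of dicts, best first, with "p" (0 to 1); they miss things now and then, are a little off and sometimes report something else, mostly with a low value. They report only what shows in the picture. A call takes as long as a camera call. They do not tell look-alikes from the thing itself.
- viewer.recognise(target, camera): "point" ([column, row] in pixels, amid what is visible of it).
- viewer.regions_of(target, camera): "region" (480x640 bool, what is visible of it) and "point" ([column, row] in pixels, amid what is visible of it).
The state is a dict: "clock": time; "joint_positions": joint angles; "qvel": joint speeds; "effort": joint torques, N m; "tcp_pos": TCP position; "tool_rot": TCP orientation; "contact_force": force on the tool from outside, world axes, zero at the start; "torque": the same for the moment, N m; "grip_width": opening from 0.0 (shut) to 1.0 (fully open).
Only numpy, scipy, OpenCV 4.12 (cv2) and the standard library are available. Lean on these libraries where they do the work, as an engineer would, in place of code of your own. Each camera call takes 0.05 s, during which the arm holds its last target. There are 200 camera calls.

### The job

The jar of screws is needed for the next job, but it stands in the back row of the bottle rack, hemmed in by two of the three tall containers of the front row. Lift those two out over the front rail and stand them upright together in the metal tray, then fetch the jar and set it upright, fully down, in the round well of the wooden driver-bit block, and then put the two back, each upright in the very compartment it came from. In the end all three tall containers must stand where they stood at first; the oil bottle stays in its place throughout, and nothing may tip over.

Things in the scene. Friction and masses are not known exactly. Their poses are not given: they have to be found in the camera images.
- spray_glue_grip (a point): Spray adhesive can: yellow cylinder 65 mm in diameter with a round white cap, 54 mm wide, from 172 to 208 mm over its foot; about 0.4 kg. The point is its grip point: on its axis on the cap, 190 mm over its foot (18 mm below its top). z is its upright axis. One of the three tall containers of the rack's front row; which compartment each has varies.
- primer_can_grip (a point): Primer spray can: grey cylinder 65 mm in diameter, straight to 131 mm over its foot, with a thin bare red nozzle and no cap, 170 mm tall in all; about 0.28 kg. The point is its grip point: on its axis, 128 mm over its foot (42 mm below the nozzle's top). z is its upright axis. In the front row.
- glue_bottle_grip (a point): White glue bottle, 60 mm in diameter, straight to 90 mm over its foot, narrowing to a collar 27 mm wide (124 to 144 mm over the foot) under a pointed orange nozzle; 166 mm tall in all; about 0.28 kg. The point is its grip point: on its axis at the collar, 139 mm over its foot (27 mm below the tip). z is its upright axis. In the front row.
- screw_jar_grip (a point): Screw jar: whitish round jar with a red lid, 64 mm in diameter, 82 mm tall. The point is its grip point: on its axis, 54 mm over its foot (28 mm below its top). z is its upright axis. It stands in one of the two back-row places, left or right.
- oil_bottle_mid (a point): Centre, half-way up (61 mm over its foot), of the small oil bottle: white, 44 mm in diameter, with a narrow red spout, 122 mm tall in all. It stands in the other back-row place and stays there.
- rack: Plywood bottle rack, fixed, 160 mm deep (x) by 354 wide (y). Origin: centre of its underside; x from open front to back, y left. Floor 12 mm over the table. Front row: compartments at x -31, y +118, 0, -118 mm; 6 mm fins between, at y +-59, tops 30 mm over the table. Back row: places at x +31, y +59 and -59 mm, each behind and between two front ones, a like fin at y 0. Open above.
- rack_rail (a point): Middle of the rack's front retaining rail, a steel rod 8 mm thick along the rack's y at x -70 mm, its axis 46 and its top 50 mm over the table. The rack's side walls are 58 mm and its back wall 72 mm high over the table.
- tray: Shallow sheet-metal parts tray, fixed to the table on one side of the rack (left or right varies); origin at the centre of its underside; 250 mm long along its x, 126 mm wide along its y, floor 3 mm over the table, rim 17 mm over the table. Room for two cans side by side along x.
- stand_well (a point): Centre of the mouth of the round well in the wooden driver-bit block, fixed to the table on the other side of the rack. The block is 124 x 124 mm and 34 mm high; the well is 80 mm wide and 18 mm deep: its mouth is 34 mm, its floor 16 mm over the table. Short driver bits stand 5 mm out of the block's top in a row 52 mm from the well's axis on its +x side.
Mind the look-alikes: they are no part of the job. What is shaped like the part that bears oil_bottle_mid but blue is not meant.

How it is judged:
By the outcome, as a careful person would: the job done as asked, in the order asked, and still so for the second after the job is handed in, with the robot touching nothing.
It also fails if it takes over 136 s, if anything falls off the work surface, if the arm or the gripper's body presses on something with over 40 N, if the wrist force passes 120 N, or if a joint passes its speed limit or range.

## Working session

There is one attempt and no reset: what is moved stays moved. The work goes in short steps, each a Python script; the robot and the scene stay as the last script left them, time stands still between calls to the robot, and variables do not carry over. Pictures are saved under pics/ and viewed, about 12 in all and at most 16, crops included, and the job is handed in when it is done.

```bash
mkdir -p pics
python3 - <<'E'
from station import manip, read_state, viewer
import cv2,numpy as np
for c in("scene","top"):
    cv2.imwrite(f"pics/{c}0.png",viewer.get_image(c))
    k=viewer.calibration(c);print(c,np.round(k["camera_matrix"],1).tolist(),np.round(k["R"],3).tolist(),np.round(k["t"],3).tolist(), "cam",np.round(-np.array(k["R"]).T@k["t"],3))
    for n in["spray_glue_grip","primer_can_grip","glue_bottle_grip","screw_jar_grip","oil_bottle_mid","rack","rack_rail","tray","stand_well"]:
        print(n,[(np.round(d["point"]).astype(int).tolist(),round(d["p"],2)) for d in viewer.recognise(n,c)][:4])
s=read_state();print(s["clock"],s["tcp_pos"],s["tool_rot"],s["grip_width"],manip.grip_depth)
E
```

```text
scene [[464.0, 0.0, 325.6], [0.0, 464.0, 237.4], [0.0, 0.0, 1.0]] [[0.555, -0.832, -0.012], [-0.608, -0.395, -0.689], [0.568, 0.39, -0.725]] [-0.297, 0.45, 0.774] cam [-0.001 -0.371  0.867]
spray_glue_grip [([258, 226], 0.65)]
primer_can_grip [([301, 257], 0.96)]
glue_bottle_grip [([346, 285], 0.95)]
screw_jar_grip [([335, 254], 0.89)]
oil_bottle_mid [([415, 290], 0.75), ([388, 324], 0.67), ([293, 224], 0.43)]
rack [([320, 272], 0.72)]
rack_rail [([319, 272], 0.56)]
tray [([451, 380], 0.73)]
stand_well [([199, 243], 0.74)]
top [[584.6, 0.0, 320.7], [0.0, 584.6, 236.1], [0.0, 0.0, 1.0]] [[-0.022, -1.0, -0.014], [-0.982, 0.024, -0.19], [0.19, 0.01, -0.982]] [0.045, 0.562, 1.287] cam [0.308 0.019 1.37 ]
spray_glue_grip [([252, 248], 0.85)]
primer_can_grip []
glue_bottle_grip [([360, 248], 0.95)]
screw_jar_grip [([333, 223], 0.83)]
oil_bottle_mid [([407, 259], 0.77), ([407, 208], 0.72), ([286, 226], 0.62)]
rack [([312, 230], 0.57)]
rack_rail [([310, 231], 0.88)]
tray [([470, 263], 0.9)]
stand_well [([187, 276], 0.75)]
1.0 [0.17698251 0.4942839  0.21402052] [-2.80479171e-06  1.71046118e-01  9.85263023e-01  1.31611971e-05] 0.9988878743001726 0.0187
```

View pics/scene0.png

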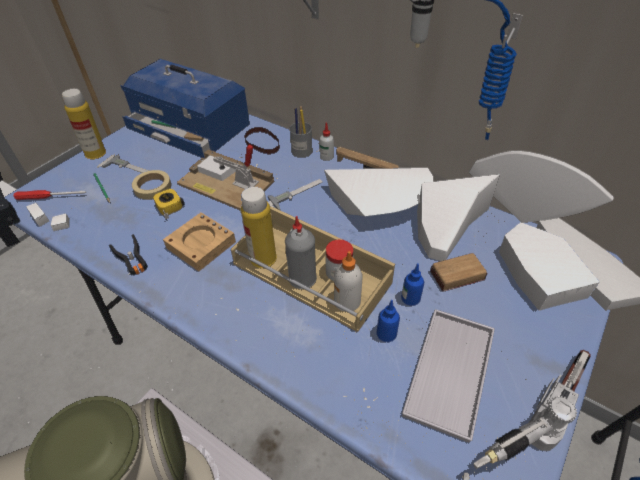

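View pics/top0.png

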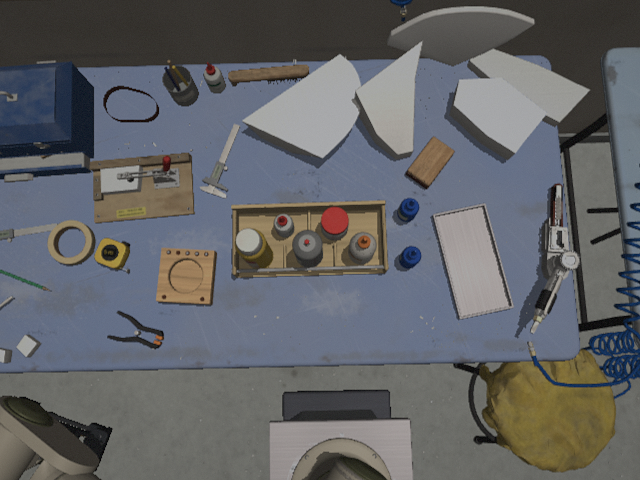

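The rack's front row from left to right is spray glue (top 252,248), primer (308,245) and glue bottle (362,245). The jar's red lid is at (334,222), in the right-hand back place, so primer and glue bottle are the two to move. The white oil bottle with the red spout is at (283,226), in the left back place. The other oil-bottle shapes are look-alikes: two blue ones at (409,208) and (410,257), and a white one at (212,75) outside the rack.

```bash
cat > h.py <<'E'
from station import manip, read_state, viewer
import cv2,numpy as np
def ray(c,px):
    k=viewer.calibration(c);R=np.array(k["R"]);C=-R.T@np.array(k["t"])
    d=R.T@np.linalg.solve(np.array(k["camera_matrix"]),[px[0],px[1],1.]);return C,d
def onz(c,px,z):
    C,d=ray(c,px);return (C+d*(z-C[2])/d[2])
def proj(c,X):
    k=viewer.calibration(c);Y=np.array(k["R"])@np.array(X)+k["t"];p=np.array(k["camera_matrix"])@Y;return p[:2]/p[2]
E
python3 - <<'E'
from h import *
t=viewer.get_image("top")
cv2.imwrite("pics/topc.png",cv2.resize(t[190:290,220:400],None,fx=4.4,fy=4.4,interpolation=cv2.INTER_CUBIC))
s=viewer.get_image("scene")
cv2.imwrite("pics/scc.png",cv2.resize(s[170:330,150:410],None,fx=3,fy=3,interpolation=cv2.INTER_CUBIC))
T={"tray":.017,"stand_well":.034,"rack":.06}
for n in list(T)+["screw_jar_grip","glue_bottle_grip","primer_can_grip","spray_glue_grip"]:
  for c in("top","scene"):
    for d in viewer.regions_of(n,c)[:1]:
        m=d["region"].astype(np.uint8);cn=max(cv2.findContours(m,0,2)[0],key=cv2.contourArea)
        r=cv2.minAreaRect(cn)
        print(n,c,round(d["p"],2),m.sum(),"bbox",cv2.boundingRect(m))
        if n in T:
            W=np.array([onz(c,p[0],T[n])[:2] for p in cn],np.float32)
            q=cv2.minAreaRect(W);print("  world rect",np.round(q[0],4),np.round(q[1],4),round(q[2],1))
E
```

```text
tray top 0.63 6045 bbox (433, 204, 80, 116)
  world rect [ 0.5037 -0.3177] [0.2537 0.1326] 10.9
tray scene 0.67 7816 bbox (403, 310, 91, 132)
  world rect [ 0.5011 -0.322 ] [0.258  0.1295] 10.8
stand_well scene 0.97 2435 bbox (164, 213, 71, 58)
  world rect [0.4742 0.3347] [0.1533 0.1404] 84.8
rack top 0.63 7425 bbox (231, 201, 158, 77)
  world rect [0.5562 0.0595] [0.1698 0.3553] 0.4
rack scene 0.64 6304 bbox (231, 207, 164, 124)
  world rect [0.5465 0.0523] [0.2051 0.378 ] 0.3
screw_jar_grip top 0.7 741 bbox (321, 208, 27, 33)
screw_jar_grip scene 0.94 632 bbox (325, 240, 28, 39)
glue_bottle_grip top 0.62 728 bbox (348, 233, 29, 32)
glue_bottle_grip scene 0.92 1152 bbox (334, 254, 28, 55)
primer_can_grip top 0.84 942 bbox (291, 231, 32, 37)
primer_can_grip scene 0.86 1522 bbox (284, 226, 32, 61)
spray_glue_grip top 0.89 1121 bbox (234, 229, 39, 41)
spray_glue_grip scene 0.67 2097 bbox (240, 187, 37, 81)
```

View pics/topc.png

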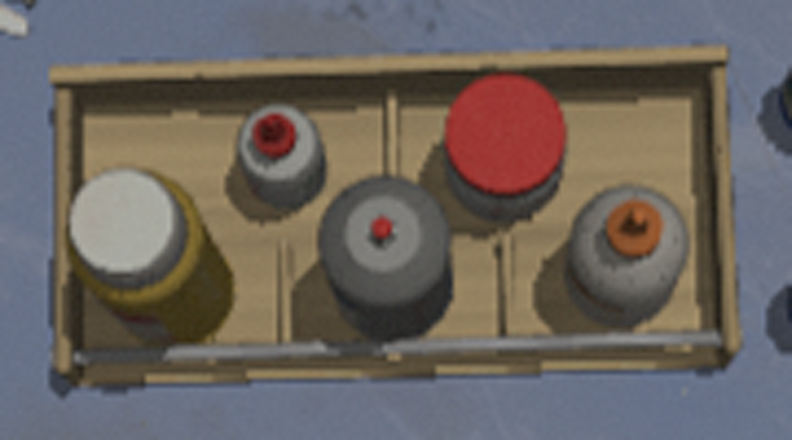

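View pics/scc.png

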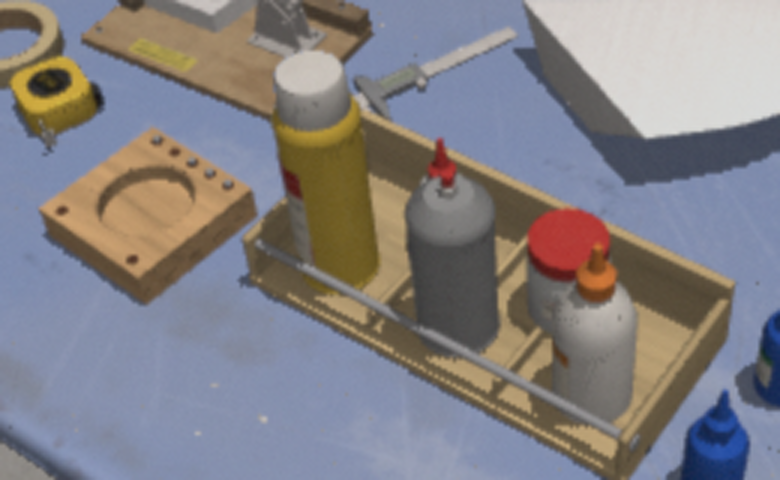

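Measured in the enlarged crops: the jar lid is red on a whitish body, and the primer tip, glue tip and rail ends all show clearly. Next I triangulate them.

Run:
```python
from h import *
T=lambda x,y:((x+.5)/4.4-.5+220,(y+.5)/4.4-.5+190)
S=lambda x,y:((x+.5)/3-.5+150,(y+.5)/3-.5+170)
P={"primer":(T(382,229),S(438,142),.182),"glue":(T(635,222),S(598,247),.178),"jar":(T(506,133),S(568,241),.094),"spray":(T(122,220),S(309,75),.220),"well":((185.5,275.5),S(146,200),.034),
"oil":(T(272,132),None,.134),"railL":(T(78,357),S(262,244),.046),"railR":(T(718,340),S(632,444),.046),"backL":(T(52,72),None,.072),"backR":(T(727,48),S(735,285),.072)}
for n,(a,b,z) in P.items():
    A=onz("top",a,z); B=onz("scene",b,z) if b else None
    print(n,np.round(A,4),B is not None and np.round(B,4),end=" ")
    if b:
        M=np.zeros((3,3));v=np.zeros(3)
        for c,p in(("top",a),("scene",b)):
            C,d=ray(c,p);d/=np.linalg.norm(d);Q=np.eye(3)-np.outer(d,d);M+=Q;v+=Q@C
        print("tri",np.round(np.linalg.solve(M,v),4))
    else:print()
```

```text
primer [0.5268 0.0605 0.182 ] [0.5503 0.0838 0.182 ] tri [0.52   0.0591 0.2194]
glue [ 0.528  -0.0586  0.178 ] [ 0.5304 -0.0619  0.178 ] tri [ 0.5295 -0.0602  0.1772]
jar [ 5.91e-01 -3.00e-04  9.40e-02] [ 0.5881 -0.0023  0.094 ] tri [ 5.919e-01 -2.000e-04  8.920e-02]
spray [0.5268 0.1777 0.22  ] [0.525  0.1752 0.22  ] tri [0.5275 0.178  0.2167]
well [0.4815 0.3459 0.034 ] [0.4811 0.3448 0.034 ] tri [0.4818 0.3462 0.0324]
oil [0.5855 0.1156 0.134 ] False 
railL [0.4881 0.2244 0.046 ] [0.4894 0.2224 0.046 ] tri [0.4891 0.2238 0.045 ]
railR [ 0.4891 -0.1079  0.046 ] [ 0.4886 -0.1194  0.046 ] tri [ 0.4937 -0.1123  0.0323]
backL [0.6343 0.2347 0.072 ] False 
backR [ 0.6382 -0.1165  0.072 ] [ 0.6356 -0.1196  0.072 ] tri [ 0.64   -0.1175  0.0661]
```

The scene-view red cone was the oil spout behind the primer, so that one triangulation mismatch is explained. The rest agree: rack centre ≈ (.558, .0595) with yaw ≈ 0, front row at x ≈ .5275, jar (.590, 0), well (.4815, .3455), tray (.5025, −.319) at 10.9°.

```bash
cat >> h.py <<'E'
from scipy.spatial.transform import Rotation as Ro
PR=np.array([.5275,.0605]);GL=np.array([.5285,-.0590]);JAR=np.array([.590,-.0003]);WELL=np.array([.4815,.3455])
a=np.radians(10.9);u=np.array([np.cos(a),np.sin(a)]);TR=np.array([.5025,-.319]);TA=TR+.058*u;TB=TR-.058*u
H={"pr":.128-.0187,"gl":.139-.0187,"jar":.057-.0187}   # TCP height over the foot
def quat(phi):
    y=np.array([np.cos(phi),np.sin(phi),0]);z=np.array([0,0,-1.]);M=np.c_[np.cross(y,z),y,z]
    q=Ro.from_matrix(M).as_quat();return np.r_[q[3],q[:3]]
def best(p,deg):
    c=[]
    for d in(deg,deg+180):
        q=quat(np.radians(d));j=manip.solve_ik(list(p),list(q))
        if j is not None:c.append((abs(j[5]),q.tolist(),j))
    return min(c,key=lambda t:t[0])[1]
def lin(p,deg=None,vel=.2):
    manip.move_linear([float(v) for v in p],None if deg is None else best(p,deg),vel=vel);st(np.round(p,3))
def st(m):
    s=read_state();print(m,"t%.1f"%s["clock"],"tcp",np.round(s["tcp_pos"],4),"F",np.round(s["contact_force"],1),"g%.3f"%s["grip_width"])
E
python3 - <<'E'
from h import *
for n,p,d in[("pr",[*PR,.121],0),("TA",[*TA,.112],101),("jar",[*JAR,.05],90),("jarhi",[*JAR,.29],90),("well",[*WELL,.055],90),("TAhi",[*TA,.28],101)]:
    print(n,[np.round(manip.solve_ik(p,quat(np.radians(x)).tolist()),2) if manip.solve_ik(p,quat(np.radians(x)).tolist()) is not None else None for x in(d,d+180)])
lin([.177,.494,.33]); p=[*PR,.30]; manip.reach(p,best(p,0)); st("above")
cv2.imwrite("pics/a.png",np.hstack([cv2.resize(viewer.get_image("scene")[30:350,130:450],(400,400)),cv2.resize(viewer.get_image("top")[100:340,200:440],(400,400))]))
E
```

```text
pr [array([-0.11,  0.42,  1.61, -0.  ,  1.12, -0.11]), None]
TA [array([-0.69,  0.65,  1.26, -0.  ,  1.24, -2.45]), array([-0.69,  0.65,  1.26, -0.  ,  1.24,  0.69])]
jar [array([-0.2 ,  0.62,  1.48, -0.  ,  1.04, -1.77]), array([-0.2 ,  0.62,  1.48, -0.  ,  1.04,  1.37])]
jarhi [array([-0.2 ,  0.42,  1.15, -0.  ,  1.57, -1.77]), array([-0.2 ,  0.42,  1.15, -0.  ,  1.57,  1.37])]
well [array([ 0.42,  0.62,  1.47, -0.  ,  1.05, -1.15]), array([ 0.42,  0.62,  1.47, -0.  ,  1.05,  2.  ])]
TAhi [array([-0.69,  0.55,  0.98, -0.  ,  1.61, -2.45]), array([-0.69,  0.55,  0.98, -0.  ,  1.61,  0.69])]
[0.177 0.494 0.33 ] t2.5 tcp [0.1769 0.4937 0.3288] F [ 0.3 -0.6 -0.1] g1.006
above t4.5 tcp [0.5274 0.0613 0.3001] F [-0.6  0.7  0.2] g1.002
```

View pics/a.png

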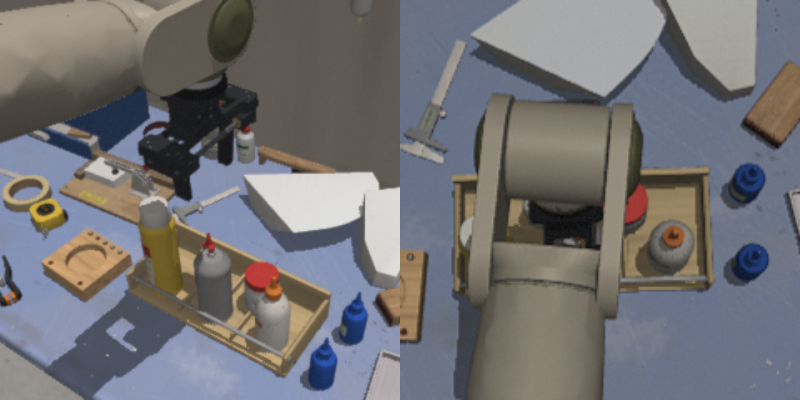

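The gripper's long body side lies along the jaws, as I assumed, and here the jaws are along x, which clears the spray can. Now I grip the primer.

Run:
```python
from h import *
z=.012+H["pr"]+.001
lin([*PR,.2],0); lin([*PR,z],0,.12)
manip.gripper_to(0.0,25); st("grip")
lin([*PR,z+.03],None,.1)
lin([*PR,.265],None,.2)
cv2.imwrite("pics/b.png",viewer.get_image("scene")[100:400,150:550])
```

```text
[0.528 0.06  0.2  ] t5.3 tcp [0.528  0.0606 0.2012] F [-0.3  0.3 -0.3] g0.999
[0.528 0.06  0.122] t6.1 tcp [0.528  0.0605 0.1232] F [0.3 0.5 0.8] g1.000
grip t6.7 tcp [0.5275 0.0605 0.1223] F [-0.1  0.5 -1.2] g0.660
[0.528 0.06  0.152] t7.1 tcp [0.5273 0.0605 0.152 ] F [-0.1 -0.2 -2.8] g0.661
[0.528 0.06  0.265] t7.8 tcp [0.527  0.0605 0.2634] F [-0.2  0.2 -2.1] g0.664
```

View pics/b.png

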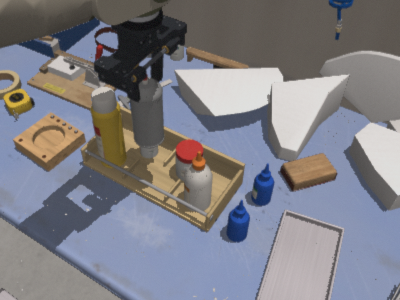

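Primer is held upright. To carry it over the glue bottle (.178 tall) its foot must be above 0.2.

Run:
```python
from h import *
lin([*PR,.325],None,.2)
lin([*TA,.325],101,.25)
z=.003+H["pr"]+.001
lin([*TA,z+.03],None,.2); lin([*TA,z+.001],None,.06)
manip.gripper_to(1.0); st("open")
lin([*TA,.25],None,.2)
lin([*GL,.27],0,.3)
cv2.imwrite("pics/c.png",viewer.get_image("scene")[100:470,200:600])
```

```text
[0.528 0.06  0.325] t8.3 tcp [0.5273 0.0605 0.3233] F [ 1.  -0.3 -3. ] g0.664
[ 0.559 -0.308  0.325] t10.0 tcp [ 0.5595 -0.3073  0.3252] F [ 0.5  0.6 -1.8] g0.661
[ 0.559 -0.308  0.143] t11.0 tcp [ 0.56   -0.3083  0.1448] F [ 0.3 -0.7 -2.7] g0.663
[ 0.559 -0.308  0.114] t11.7 tcp [ 0.5593 -0.308   0.1138] F [-0.3 -0.3 -3.2] g0.661
open t12.3 tcp [ 0.5595 -0.3081  0.1144] F [-1.3 -0.1 -0.5] g1.000
[ 0.559 -0.308  0.25 ] t13.1 tcp [ 0.5591 -0.3078  0.2486] F [-0.4  0.3 -0.3] g0.997
[ 0.528 -0.059  0.27 ] t14.6 tcp [ 0.5285 -0.0595  0.2697] F [-0.5  1.  -0.2] g1.001
```

View pics/c.png

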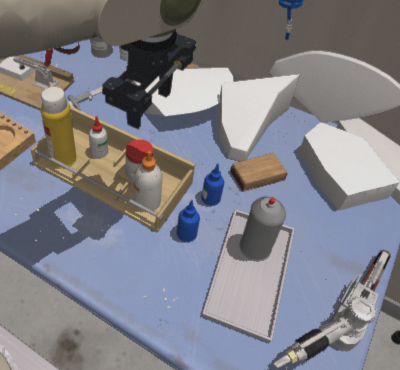

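Primer stands upright in the tray's far half (crop 264,225). Glue bottle next.

Run:
```python
from h import *
z=.012+H["gl"]
lin([*GL,.2],0); lin([*GL,z],0,.12)
manip.gripper_to(0.0,30); st("grip")
lin([*GL,z+.03],None,.1)
s=read_state()
if s["grip_width"]<.1: raise SystemExit("missed")
lin([*GL,.30],None,.2)
lin([*TB,.30],101,.25)
z=.003+H["gl"]+.001
lin([*TB,z+.03],None,.2); lin([*TB,z+.001],None,.06)
manip.gripper_to(1.0); st("open")
lin([*TB,.27],None,.2)
lin([.5,.0,.30],90,.3)
cv2.imwrite("pics/d.png",viewer.get_image("scene")[100:470,200:600])
d=viewer.regions_of("screw_jar_grip","scene")[0];print(d["p"],d["point"])
```

```text
[ 0.528 -0.059  0.2  ] t15.2 tcp [ 0.5289 -0.0593  0.2008] F [ 0.1 -0.3 -0.3] g1.000
[ 0.528 -0.059  0.132] t15.9 tcp [ 0.5291 -0.0592  0.1334] F [ 0.  -0.3 -0.6] g1.002
grip t17.0 tcp [ 0.5286 -0.059   0.1323] F [ 1.1  1.  -0.5] g0.121
[ 0.528 -0.059  0.162] t17.5 tcp [ 0.5282 -0.0589  0.1619] F [-0.9 -0.2 -3.9] g0.122
[ 0.528 -0.059  0.3  ] t18.3 tcp [ 0.5281 -0.0589  0.2984] F [ 0.6  0.5 -3.3] g0.119
[ 0.446 -0.33   0.3  ] t19.9 tcp [ 0.4457 -0.3294  0.3   ] F [-0.7 -0.1 -3.8] g0.118
[ 0.446 -0.33   0.154] t20.7 tcp [ 0.4461 -0.3303  0.1556] F [ 0.6 -0.3 -3.2] g0.120
[ 0.446 -0.33   0.125] t21.4 tcp [ 0.4456 -0.33    0.1253] F [-0.5  0.3 -2.7] g0.120
open t22.6 tcp [ 0.4455 -0.33    0.1253] F [-0.6  0.4 -0.4] g0.999
[ 0.446 -0.33   0.27 ] t23.4 tcp [ 0.4453 -0.3297  0.2688] F [ 0.2 -0.4 -0.6] g1.000
[0.5 0.  0.3] t24.7 tcp [ 0.4998 -0.0007  0.2996] F [0.  0.7 0.1] g1.004
0.56 [338.2, 258.6]
```

View pics/d.png

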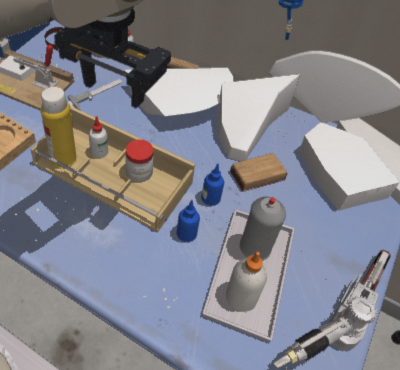

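Glue and primer are both upright in the tray, and the jar is free at crop (140,160). Fetching the jar.

Run:
```python
from h import *
z=.012+H["jar"]
lin([*JAR,.20],90,.25); lin([*JAR,.1],90,.15); lin([*JAR,z],90,.1)
manip.gripper_to(0.0,30); st("grip")
lin([*JAR,z+.03],None,.1)
if read_state()["grip_width"]<.4: raise SystemExit("missed")
lin([*JAR,.295],None,.2)
lin([*WELL,.295],90,.25)
z=.016+H["jar"]+.001
lin([*WELL,z+.03],None,.2); lin([*WELL,z+.012],None,.05)
cv2.imwrite("pics/e.png",cv2.resize(viewer.get_image("scene")[160:310,120:320],None,fx=3,fy=3))
```

```text
[ 0.59 -0.    0.2 ] t25.5 tcp [ 0.5899 -0.0006  0.2009] F [0.3 0.8 0.2] g0.999
[ 0.59 -0.    0.1 ] t26.3 tcp [ 5.906e-01 -4.000e-04  1.014e-01] F [ 0.3 -0.2 -0.6] g0.997
[ 0.59 -0.    0.05] t27.0 tcp [ 5.904e-01 -4.000e-04  5.090e-02] F [-0.  -0.7  0.3] g0.997
grip t27.5 tcp [ 5.902e-01 -3.000e-04  5.060e-02] F [-0.4  1.3  2.1] g0.695
[ 0.59 -0.    0.08] t27.9 tcp [ 5.898e-01 -3.000e-04  8.010e-02] F [-0.6  0.1 -1.1] g0.699
[ 0.59  -0.     0.295] t29.2 tcp [ 5.896e-01 -3.000e-04  2.938e-01] F [ 0.3  0.  -1.9] g0.693
[0.482 0.346 0.295] t32.5 tcp [0.4816 0.3453 0.295 ] F [-0.1 -0.1 -1.8] g0.694
[0.482 0.346 0.085] t33.6 tcp [0.4821 0.3458 0.0864] F [-0.1  0.1 -1.8] g0.692
[0.482 0.346 0.067] t34.2 tcp [0.4815 0.3455 0.0671] F [ 0.   0.6 -1.7] g0.693
```

View pics/e.png

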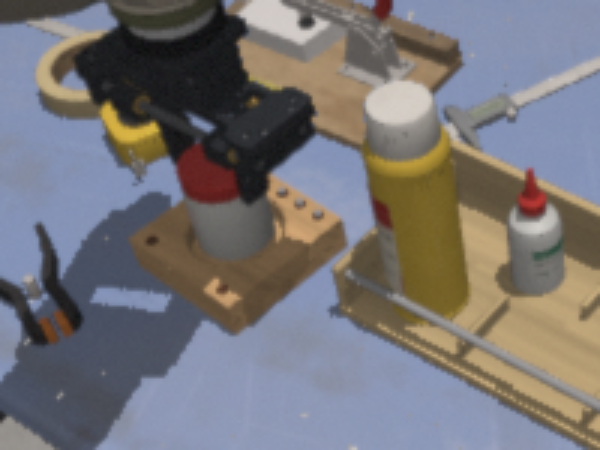

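The jar (crop 232,225) is entering the well mouth with visible margin. I lower it fully, release and check.

Run:
```python
from h import *
z=.016+H["jar"]
lin([*WELL,z+.003],None,.04); lin([*WELL,z+.0005],None,.02)
manip.gripper_to(1.0); st("open")
lin([*WELL,.15],None,.15); lin([*WELL,.30],None,.25)
lin([.42,-.1,.30],90,.35)
v=viewer.get_image("scene")[160:310,120:320];w=viewer.get_image("top")[190:340,100:300]
cv2.imwrite("pics/f.png",np.hstack([cv2.resize(x,(400,300),interpolation=cv2.INTER_CUBIC) for x in(v,w)]))
```

```text
[0.482 0.346 0.057] t34.6 tcp [0.4814 0.3455 0.057 ] F [ 0.1 -0.6 -1.2] g0.696
[0.482 0.346 0.055] t34.9 tcp [0.4815 0.3455 0.0548] F [ 0.5 -0.6 -1.4] g0.695
open t35.5 tcp [0.4815 0.3455 0.0548] F [ 0.3 -0.3  0.1] g1.000
[0.482 0.346 0.15 ] t36.2 tcp [0.4811 0.3453 0.149 ] F [-0.6 -0.2  0.5] g1.001
[0.482 0.346 0.3  ] t37.0 tcp [0.4811 0.3453 0.298 ] F [-1.2  0.2 -0.4] g1.001Traceback (most recent call last):
  File "<stdin>", line 6, in <module>
  File "h.py", line 24, in lin
    manip.move_linear([float(v) for v in p],None if deg is None else best(p,deg),vel=vel);st(np.round(p,3))
    ~~~~~~~~~~~~~~~~~^^^^^^^^^^^^^^^^^^^^^^^^^^^^^^^^^^^^^^^^^^^^^^^^^^^^^^^^^^^^^^^^^^^^
station.IKError: the arm cannot follow that straight line within its joint ranges
```

The line flipped the wrist the long way round. I use a joint move at height instead.

Run:
```python
from h import *
p=[*TB,.31]; manip.reach(p,best(p,101)); st("over TB")
v=viewer.get_image("scene")[160:310,120:320];w=viewer.get_image("top")[190:340,100:300]
cv2.imwrite("pics/f.png",np.hstack([cv2.resize(x,(400,300),interpolation=cv2.INTER_CUBIC) for x in(v,w)]))
```

```text
over TB t39.4 tcp [ 0.4459 -0.3294  0.31  ] F [0.1 0.6 1.4] g1.005
```

View pics/f.png

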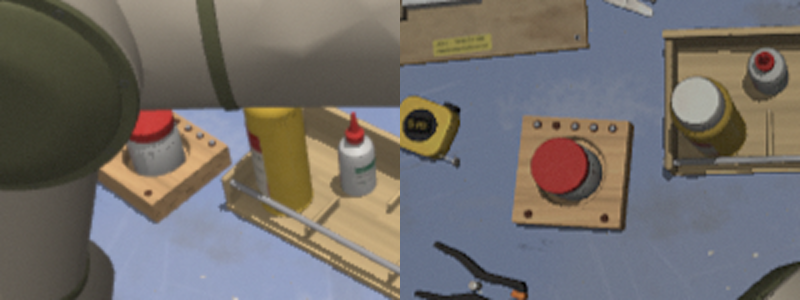

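The jar sits inside the well (top-view px ≈ 180,273), and both other containers in view stand. Now I return the glue bottle.

Run:
```python
from h import *
print("jar lid xy",onz("top",(179.5,273),.098))
z=.003+H["gl"]+.001
lin([*TB,.2],101); lin([*TB,z],None,.12)
manip.gripper_to(0.0,30); st("grip"); lin([*TB,z+.03],None,.1)
if not .08<read_state()["grip_width"]<.2: raise SystemExit("missed")
lin([*TB,.30],None,.2)
G=GL+[.001,0]
lin([*G,.30],0,.25)
z=.012+H["gl"]
lin([*G,z+.03],None,.2); lin([*G,z+.002],None,.05)
manip.gripper_to(1.0); st("open")
lin([*G,.21],None,.15); lin([*G,.30],None,.2)
lin([*TA,.30],101,.3)
w=viewer.get_image("top")[180:300,220:380]
cv2.imwrite("pics/g.png",cv2.resize(w,None,fx=4,fy=4,interpolation=cv2.INTER_CUBIC))
```

```text
jar lid xy [0.47903222 0.34362434 0.098     ]
[ 0.446 -0.33   0.2  ] t40.2 tcp [ 0.446  -0.3303  0.2012] F [-0.2 -1.4  1.1] g1.002
[ 0.446 -0.33   0.124] t41.0 tcp [ 0.4459 -0.3304  0.1253] F [-0.6  0.2 -0.3] g1.002
grip t42.1 tcp [ 0.4455 -0.3298  0.1242] F [-0.5  0.3  0.5] g0.115
[ 0.446 -0.33   0.154] t42.6 tcp [ 0.4454 -0.3299  0.1539] F [ 0.5  0.3 -3.8] g0.116
[ 0.446 -0.33   0.3  ] t43.5 tcp [ 0.4452 -0.3297  0.2984] F [-0.4  0.2 -3. ] g0.115
[ 0.53  -0.059  0.3  ] t45.0 tcp [ 0.5293 -0.0596  0.2999] F [-0.1 -0.4 -3.8] g0.113
[ 0.53  -0.059  0.162] t45.8 tcp [ 0.5301 -0.0594  0.1635] F [-0.5 -0.8 -2.6] g0.117
[ 0.53  -0.059  0.134] t46.5 tcp [ 0.5296 -0.059   0.1343] F [ 0.  -0.3 -3. ] g0.117
open t47.8 tcp [ 0.5295 -0.059   0.1343] F [-0.4 -0.5  0.6] g1.000
[ 0.53  -0.059  0.21 ] t48.4 tcp [ 0.5291 -0.0589  0.2091] F [-0.5  0.2  0.2] g0.999
[ 0.53  -0.059  0.3  ] t49.0 tcp [ 0.5291 -0.0589  0.2983] F [ 0.2 -0.1 -0.6] g0.999
[ 0.559 -0.308  0.3  ] t50.5 tcp [ 0.5595 -0.3075  0.3   ] F [ 0.1 -0.3 -0.5] g0.995
```

View pics/g.png

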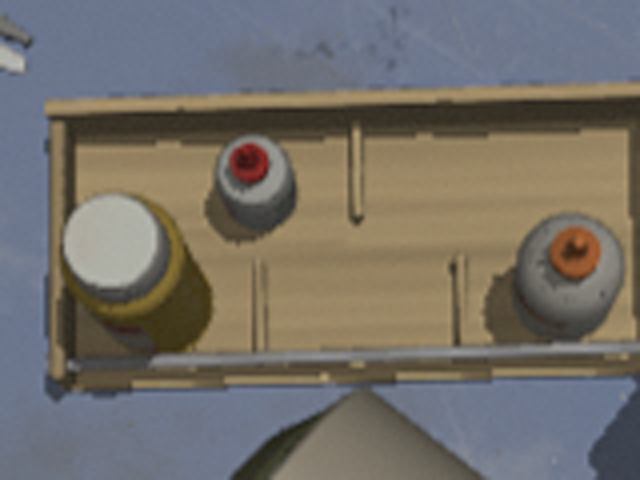

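Glue bottle is back in the right compartment, upright. Primer next, carried higher over the glue bottle.

Run:
```python
from h import *
z=.003+H["pr"]+.001
lin([*TA,.2],101); lin([*TA,z],None,.12)
manip.gripper_to(0.0,25); st("grip"); lin([*TA,z+.03],None,.1)
if not .5<read_state()["grip_width"]<.8: raise SystemExit("missed")
lin([*TA,.325],None,.2)
G=PR+[.001,0]
lin([*G,.325],0,.25)
z=.012+H["pr"]+.001
lin([*G,z+.035],None,.2); lin([*G,z+.001],None,.05)
manip.gripper_to(1.0); st("open")
lin([*G,.21],None,.12); lin([*G,.32],None,.2)
lin([.33,-.15,.33],None,.3)
a=viewer.get_image("scene")[150:450,100:500];b=viewer.get_image("top")[180:330,140:400]
cv2.imwrite("pics/h.png",np.hstack([a,cv2.resize(b,(400,231))[:,:],]) if 0 else np.vstack([cv2.resize(a,(480,360)),cv2.resize(b,(480,240))[:240]]))
```

```text
[ 0.559 -0.308  0.2  ] t51.2 tcp [ 0.5599 -0.3082  0.2015] F [ 0.3 -0.9  1.8] g1.000
[ 0.559 -0.308  0.113] t52.1 tcp [ 0.5599 -0.3084  0.1144] F [0.5 0.2 0.7] g1.000
grip t52.7 tcp [ 0.5595 -0.308   0.1133] F [ 0.2 -0.1  0.3] g0.666
[ 0.559 -0.308  0.143] t53.1 tcp [ 0.5593 -0.308   0.143 ] F [-0.4 -1.1 -2.5] g0.663
[ 0.559 -0.308  0.325] t54.2 tcp [ 0.5592 -0.3079  0.3236] F [-0.8 -0.6 -2.5] g0.658
[0.528 0.06  0.325] t55.8 tcp [0.5286 0.0596 0.3248] F [-0.2  0.1 -2.3] g0.661
[0.528 0.06  0.157] t56.8 tcp [0.5291 0.0603 0.1584] F [-0.5  0.1 -2.2] g0.665
[0.528 0.06  0.123] t57.6 tcp [0.5286 0.0605 0.1235] F [-0.7 -0.2 -2.4] g0.654
open t58.2 tcp [0.5285 0.0605 0.1234] F [ 0.4 -0.1  0.1] g1.003
[0.528 0.06  0.21 ] t59.1 tcp [0.5281 0.0605 0.2092] F [ 0.6 -0.3 -0. ] g0.999
[0.528 0.06  0.32 ] t59.8 tcp [0.5282 0.0605 0.3185] F [-0.9  0.6  0. ] g1.002
[ 0.33 -0.15  0.33] t60.9 tcp [ 0.3303 -0.1495  0.3296] F [-0.   0.1  0.3] g1.002
```

View pics/h.png

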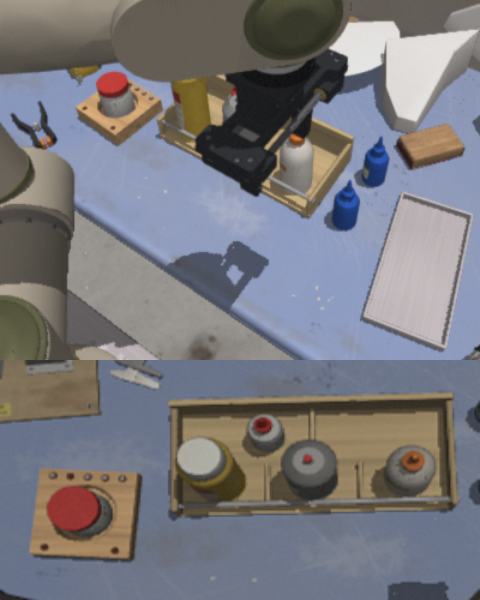

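All three tall containers are in their compartments, the jar is in the well, and the tray is empty. I do one numeric check of the lid height, then hand in.

Run:
```python
from h import *
pts={}
for c,(r0,r1,c0,c1) in{"top":(250,300,150,215),"scene":(190,260,150,240)}.items():
    h=cv2.cvtColor(viewer.get_image(c),cv2.COLOR_BGR2HSV)[r0:r1,c0:c1].astype(int)
    m=((h[...,0]<8)|(h[...,0]>172))&(h[...,1]>150)&(h[...,2]>70)
    y,x=np.nonzero(m);pts[c]=(x.mean()+c0,y.mean()+r0);print(c,pts[c],m.sum())
M=np.zeros((3,3));v=np.zeros(3)
for c,p in pts.items():
    C,d=ray(c,p);d/=np.linalg.norm(d);Q=np.eye(3)-np.outer(d,d);M+=Q;v+=Q@C
print("lid tri",np.round(np.linalg.solve(M,v),4)); st("end")
manip.hand_in()
```

```text
top (np.float64(179.29690048939642), np.float64(272.3752039151713)) 613
scene (np.float64(193.3028846153846), np.float64(220.06971153846155)) 416
lid tri [0.4817 0.3462 0.0893]
end t61.1 tcp [ 0.3304 -0.1494  0.3298] F [-0.   0.5  0.1] g0.996
the job is handed in; nothing more can be done
```

The job is done and handed in at about 61 s of the 136 s allowed. The primer can and glue bottle went into the tray, the screw jar went into the well, and the glue bottle and primer can then went back to their own compartments.

- **Tall containers:** the last pictures show all three upright where they first stood, and the tray empty. The spray can and the oil bottle were never touched.
- **Jar:** the lid triangulates to (0.482, 0.346), within about 1 mm of the measured well centre. Its height came out at 0.089 m, where a seated jar's lid top is at 0.098 m. The red area measured includes the lid's side, which pulls that figure down, so I take it as fully down. The gripper also set the jar's foot within about 1 mm of the well floor before letting go.
- **Forces:** the wrist readings I printed stayed under about 4 N.
- **Checks that disagreed or failed:**
    - One early height for the primer came out wrong because I had picked the oil bottle's spout in the picture.
    - The gripper's width reading was 7 to 16 mm below the real diameters.
    - One straight-line move was refused, and nothing moved; I replaced it with a joint move.

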